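Sort out the weak sprung stop

TASK

Slide the red holder's cover fully open toward the arm. Then press the pin of each sprung stop most of the way down where it stands on the iron block, one after another, beginning with the one nearest the red holder and ending with the farthest, to feel which has the weak spring. Lower that weak stop into the holder's open pocket without dropping it and leave it standing upright there, with the cover still open, the two sound ones still standing on the block, and the other things undisturbed.

Things in the scene. Friction and masses are not known exactly. Their poses are not given: they have to be found in the camera images.
- plate: Dark cast-iron toolmaker's block, 150 (x) by 270 (y) by 30 mm tall, fixed. Origin: centre of its underside; its top is 30 mm above. The stops stand on it in a row along its y axis, about 85 mm apart.
- stop_a: One of three sprung stops that look alike: an upright steel cylinder (barrel) 34 mm across and 40 mm tall, standing on the iron block, with a sprung brass-headed pin (head 20 mm across) on top; 56 mm tall in all with the pin out. Origin: centre of the underside, z up. 165 g or so. Two of the three have sound springs, one has a weak one; which of the three places holds the weak one changes every time.
- stop_b: One of three sprung stops that look alike: an upright steel cylinder (barrel) 34 mm across and 40 mm tall, standing on the iron block, with a sprung brass-headed pin (head 20 mm across) on top; 56 mm tall in all with the pin out. Origin: centre of the underside, z up. 165 g or so. Two of the three have sound springs, one has a weak one; which of the three places holds the weak one changes every time.
- stop_c: One of three sprung stops that look alike: an upright steel cylinder (barrel) 34 mm across and 40 mm tall, standing on the iron block, with a sprung brass-headed pin (head 20 mm across) on top; 56 mm tall in all with the pin out. Origin: centre of the underside, z up. 165 g or so. Two of the three have sound springs, one has a weak one; which of the three places holds the weak one changes every time.
- pin_a (a joint): How far the pin of this stop is pressed in, m: 0 = out, 0.010 = fully in (it springs back). A sound spring resists with about 4 N at the start of its travel and 12 N at 8 mm; the weak one with about 1.5 N at the start and 3.5 N at 8 mm (force grows evenly; at 10 mm the pin meets a hard stop).
- pin_b (a joint): How far the pin of this stop is pressed in, m: 0 = out, 0.010 = fully in (it springs back). A sound spring resists with about 4 N at the start of its travel and 12 N at 8 mm; the weak one with about 1.5 N at the start and 3.5 N at 8 mm (force grows evenly; at 10 mm the pin meets a hard stop).
- pin_c (a joint): How far the pin of this stop is pressed in, m: 0 = out, 0.010 = fully in (it springs back). A sound spring resists with about 4 N at the start of its travel and 12 N at 8 mm; the weak one with about 1.5 N at the start and 3.5 N at 8 mm (force grows evenly; at 10 mm the pin meets a hard stop).
- holder: Red anodised gauge block holder, a box 190 (x) by 134 (y) by 70 mm tall, fixed, on either side of the block. Origin: centre of its underside; its -x end faces roughly toward the arm. Walls 6 mm. The half nearer the arm is walled off; the far half is an open pocket under the sliding cover.
- pocket (a point): Centre of the pocket's floor (7 mm above the bench), axes as the holder's. The pocket is 80 (x) by 122 (y) mm, its floor 63 mm below the rim; a dividing wall separates it from the near half.
- cover (a joint): How far the holder's sliding cover is drawn, m: 0 = shut, 0.085 = fully open and against its stop. It slides along the holder's -x axis, toward the arm, and stays where it is left. It lies flush between the walls and has no handle: it is drawn by pressing on its rubber pad with shut fingertips and pulling. Friction of the slide about 1 N. The cover clears the whole pocket when fully open.
- cover_pad (a point): Centre of the top of the ribbed black rubber pad on the aluminium cover, 34 (x) by 80 (y) mm, about 70 mm above the bench; it moves with the cover. Its axes are the holder's.
- caliper: Chrome dial caliper lying flat in front of the block, 210 mm long along its y axis, 14 mm thick; bystander. Origin: underside, middle of the beam.
- gauge_block: Small steel gauge block, 9 by 35 by 12 mm tall, lying on the far edge of the iron block; bystander. Origin: centre of the underside.
- setting_ring: Steel setting ring, 40 mm across, 14 mm tall, lying beside the holder; bystander. Origin: centre of the underside.
- screwdriver: Screwdriver 170 mm long, lying at the far edge of the bench; bystander. Origin: underside, about mid-length.
- cup: Small aluminium bowl, 60 mm across, 50 mm tall, at the far edge of the bench; bystander. Origin: centre of the underside.
Things that resemble listed ones, but are neither listed nor needed, are in the scene too. Leave any orange look-alike of the stop_a alone.

How it is judged:
On the way, in this order (a step that is already met when the one before it is completed fails the run):
1. the cover is drawn open (70 mm or more) (value of joint cover above 0.07 m), for 0.1 s.
2. the pin of the stop nearest the holder is pressed in 5 mm or more, the stop bearing on the iron block (((value of joint pin_a above 0.005 m and contact force between stop_a and plate above 2.2 N and ((world y of holder above 0 m and y of stop_a in the frame of plate above 0.0425 m) or (world y of holder below 0 m and y of stop_a in the frame of plate below -0.0425 m))) or (value of joint pin_b above 0.005 m and contact force between stop_b and plate above 2.2 N and ((world y of holder above 0 m and y of stop_b in the frame of plate above 0.0425 m) or (world y of holder below 0 m and y of stop_b in the frame of plate below -0.0425 m))) or (value of joint pin_c above 0.005 m and contact force between stop_c and plate above 2.2 N and ((world y of holder above 0 m and y of stop_c in the frame of plate above 0.0425 m) or (world y of holder below 0 m and y of stop_c in the frame of plate below -0.0425 m))))), for 0.1 s.
3. the pin of the stop in the middle is pressed in 5 mm or more, the stop bearing on the iron block (((value of joint pin_a above 0.005 m and contact force between stop_a and plate above 2.2 N and y of stop_a in the frame of plate between -0.0425 and 0.0425 m) or (value of joint pin_b above 0.005 m and contact force between stop_b and plate above 2.2 N and y of stop_b in the frame of plate between -0.0425 and 0.0425 m) or (value of joint pin_c above 0.005 m and contact force between stop_c and plate above 2.2 N and y of stop_c in the frame of plate between -0.0425 and 0.0425 m))), for 0.1 s.
4. the pin of the stop farthest from the holder is pressed in 5 mm or more, the stop bearing on the iron block (((value of joint pin_a above 0.005 m and contact force between stop_a and plate above 2.2 N and ((world y of holder above 0 m and y of stop_a in the frame of plate below -0.0425 m) or (world y of holder below 0 m and y of stop_a in the frame of plate above 0.0425 m))) or (value of joint pin_b above 0.005 m and contact force between stop_b and plate above 2.2 N and ((world y of holder above 0 m and y of stop_b in the frame of plate below -0.0425 m) or (world y of holder below 0 m and y of stop_b in the frame of plate above 0.0425 m))) or (value of joint pin_c above 0.005 m and contact force between stop_c and plate above 2.2 N and ((world y of holder above 0 m and y of stop_c in the frame of plate below -0.0425 m) or (world y of holder below 0 m and y of stop_c in the frame of plate above 0.0425 m))))), for 0.1 s.
5. the weak stop is lowered into the pocket, still in the grip, its underside within 15 mm of the floor (x of stop_b in the frame of pocket between -0.032 and 0.032 m and y of stop_b in the frame of pocket between -0.05 and 0.05 m and z of stop_b in the frame of pocket between -0.006 and 0.015 m and contact force between the fingers and stop_b above 0.5 N), for 0.05 s.
At the end, for the whole second after the job is handed in: The stop with the weak spring stands upright (within 0.15 rad) at rest on the pocket floor, released; the cover is open by 65 mm or more; the two sound stops stand upright (within 0.15 rad) and at rest on the iron block (x of stop_b in the frame of pocket between -0.032 and 0.032 m and y of stop_b in the frame of pocket between -0.05 and 0.05 m and z of stop_b in the frame of pocket between -0.006 and 0.006 m and angle between each of stop_b, stop_a, stop_c's own z axis and vertical below 0.15 rad and linear speed of each of stop_b, stop_a, stop_c below 0.03 m/s and value of joint cover above 0.065 m and x of stop_a in the frame of plate between -0.075 and 0.075 m and y of stop_a in the frame of plate between -0.135 and 0.135 m and z of stop_a in the frame of plate between 0.024 and 0.036 m and x of stop_c in the frame of plate between -0.075 and 0.075 m and y of stop_c in the frame of plate between -0.135 and 0.135 m and z of stop_c in the frame of plate between 0.024 and 0.036 m); the robot touches nothing.
It fails at once if the caliper is shifted by more than 30 mm (distance of caliper from where it was at the start of the episode above 0.03 m).
It fails at once if the gauge block is shifted by more than 30 mm (distance of gauge_block from where it was at the start of the episode above 0.03 m).
It fails at once if the setting ring is shifted by more than 30 mm (distance of setting_ring from where it was at the start of the episode above 0.03 m).
It fails at once if the screwdriver is shifted by more than 30 mm (distance of screwdriver from where it was at the start of the episode above 0.03 m).
It fails at once if the cup is shifted by more than 30 mm (distance of cup from where it was at the start of the episode above 0.03 m).
It also fails if it takes over 67 s, if anything falls off the work surface, if the arm or the gripper's body presses on something with over 40 N, if the wrist force passes 120 N, or if a joint passes its speed limit or range.

ROBOT

A 6-joint arm with a two-finger parallel gripper is mounted at the origin on the work surface. World frame = base frame: x ahead of the robot, y to its left, z up, the work surface at z = 0. Lengths are in m, angles in rad, forces in N, time in s.
With the tool pointing down it reaches from about 0.25 to 0.775 m from the base axis. Payload 4 kg.
Tool frame: the origin (TCP) lies at the very end of the fingers, on their centre line; the grasp point (between the pads) lies 19 mm behind it; z points along the fingers, y is the line along which they close (so a half turn about z gives the same grasp; the last joint's range is limited). The gripper opens to 94 mm and grips with 3 to 60 N. Pads are 16 mm wide; open, the fingers measure 119 mm over their backs; the gripper's body (75 mm by 177 mm) begins 78 mm behind the grasp point.
Start: joints at [-1.222, 0.087, 1.371, -0, 1.684, -0.103], TCP at [0.24, -0.495, 0.206] pointing down, gripper open.
Joint ranges: [-3.1, 3.1], [-0.76, 2.03], [0.27, 2.55], [-1.08, 4.22], [0.17, 2.65], [-2.57, 2.57]. Speed limits (rad/s): [2.79, 2.79, 3.14, 3.14, 3.14, 3.14].

INTERFACE

Orientations are given as [roll, pitch, yaw] about the fixed x, y, z axes, in that order (R = Rz(yaw) Ry(pitch) Rx(roll)).
In Python, from bench import robot, vision gives the robot as it stands.
- The arm moves only by the shell command python3 -m crank 'ROWS'. ROWS is JSON, a list of rows, each a list of 3 entries, a list of its own where there are three numbers: the closure, from 0 (fully open) to 1 (shut), then the shift along the tool's x, y, z in m, then the turn, a rotation vector about the tool's x, y, z in degrees. A call has 1 to 8 rows; each row shifts and turns the commanded pose from where the row before left it, along the tool's axes as they then stand; what a row does not reach is not made up. A row lasts 1/10 s, in which the tool goes at most 50 mm and 8.59 degrees, less where a joint would pass 70% of its speed; a pose out of reach is approached as far as the arm can. A call with a gripper value outside its range is refused whole. The fingers move at their own pace and stop on an object; the grip force is fixed at half the most. Time passes only in rows, so rows that do not move let the fingers close. It gives the time, the measured TCP pose, the force, the opening and the grip force at its end, in the units of the state.
- robot.get_obs(): the state, without advancing time (a new reading comes with each control period).
- vision.snapshot(name): name is "scene" or "top" or "wrist"; returns a dict with "color" (420x560x3 uint8, red, green, blue), "z_map" (420x560 float32, m along the optical axis (not along the pixel's ray), 0 where there is no reading), "fx", "fy", "cx", "cy" (pixels), "R" (3x3) and "t" (3): a world point X has camera coordinates R X + t. Camera axes: x right, y down, z forward; pixel columns grow to the right and rows downward; lengths in m; the calibration is good to about 2 mm. A picture is of the moment at which its call begins.
- robot.close_job(): hands the job in; it is judged then, once.
The state is a dict: "time": time; "joint_positions": joint angles; "qvel": joint speeds; "joint_torque": joint torques, N m; "tool_pos": TCP position; "ee_rot": TCP orientation; "wrist_force": force on the tool from outside, world axes, zero at the start; "wrist_torque": the same for the moment, N m; "width": finger opening in m; "finger_force": force on a finger pad.
Only numpy, scipy, OpenCV 4.12 (cv2) and the standard library are available. Lean on these libraries where they do the work, as an engineer would, in place of code of your own. Each camera call takes 0.05 s, during which the arm holds its last target. There are 200 camera calls.

## Working session

There is one attempt and no reset: what is moved stays moved. The work goes in short steps, Python scripts to look and compute and a shell command to move; the robot and the scene stay as the last step left them, time stands still between calls to the robot, and variables do not carry over. Pictures are saved under pics/ and viewed, at most 10 in all, crops included, and the job is handed in when it is done.

```bash
mkdir -p pics; cat > h.py <<'E'
import numpy as np,cv2
from bench import robot,vision
def snap(n,f=None):
    s=vision.snapshot(n)
    if f: cv2.imwrite('pics/'+f,cv2.cvtColor(s['color'],cv2.COLOR_RGB2BGR))
    np.savez('pics/'+n+'.npz',**s); return s
def load(n): return dict(np.load('pics/'+n+'.npz'))
def world(s,u,v):
    z=s['z_map'][v,u]; c=np.array([(u-s['cx'])/s['fx']*z,(v-s['cy'])/s['fy']*z,z]); return s['R'].T@(c-s['t'])
def cloud(s):
    v,u=np.mgrid[:420,:560]; z=s['z_map']
    c=np.stack([(u-s['cx'])/s['fx']*z,(v-s['cy'])/s['fy']*z,z],-1); return (c-s['t'])@s['R']
E
python3 - <<'E'
from h import *
snap('top','top1.png');snap('scene','scene1.png');o=robot.get_obs();print(o['time'],o['tool_pos'],o['ee_rot'],o['wrist_force'],o['width'])
E
```

```text
0.1 [ 0.23993063 -0.49437985  0.20442567] [-3.13963085e+00 -1.66730831e-04  4.51768794e-01] [ 0.46020211 -0.31921303  0.34626099] 0.0940812825896152
```

View pics/top1.png

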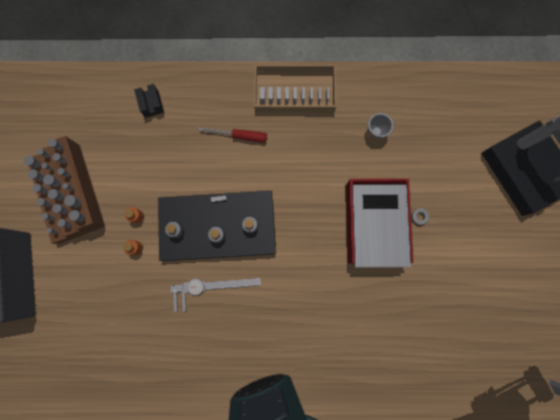

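View pics/scene1.png

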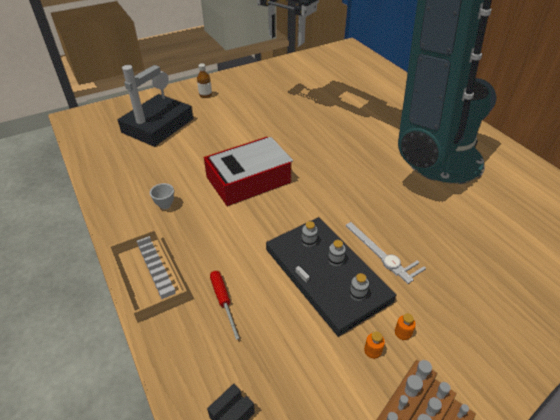

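The top view shows the holder on the right (-y), its pad at about (380,202). The grey stops are at (249,225) nearest, (215,235) middle and (174,230) far. Things that could be taken for stops are the orange pair at (134,216) and (132,247), and the rack pins around (60,190). The three grey stops on the iron block are the real ones.

```bash
python3 - <<'E'
from h import *
s=load('top');P=cloud(s);c=s['color'].astype(int)
for n,(u,v) in dict(near=(249,225),mid=(215,235),far=(174,230)).items():
    W=P[v-14:v+15,u-14:u+15].reshape(-1,3); 
    t=W[W[:,2]>0.078]; b=W[(W[:,2]>0.055)&(W[:,2]<0.078)]
    mm=lambda t:(t[:,:2].max(0)+t[:,:2].min(0))/2
    print(n,len(t),t.mean(0).round(4),mm(t).round(4),np.ptp(t,axis=0).round(3),'barrel',len(b),mm(b).round(4) if len(b) else '')
for n,m in dict(pad=(c.sum(2)<120),holder=(c[...,0]>2*c[...,1]+20)|((c.min(2)>100)&(P[...,2]>.05))).items():
    k=np.zeros_like(m);k[170:280,340:420]=1
    if n=='pad':k[:]=0;k[185:220,352:408]=1
    W=P[m&k&(P[...,2]>0.055)]
    print(n,len(W),cv2.minAreaRect((W[:,:2]*1000).astype(np.float32)),np.median(W[:,2]), W.mean(0))
W=P[185:270,150:285].reshape(-1,3);W=W[(W[:,2]>.02)&(W[:,2]<.04)];print('plate',cv2.minAreaRect((W[:,:2]*1000).astype(np.float32)))
sm=cv2.cvtColor(s['color'],cv2.COLOR_RGB2BGR)[170:290,110:430]
cv2.imwrite('pics/crop1.png',cv2.resize(sm,None,fx=2.5,fy=2.5,interpolation=cv2.INTER_CUBIC))
E
```

```text
near 67 [0.5144 0.0999 0.1125] [0.4677 0.0706] [0.117 0.081 0.89 ] barrel 117 [0.5171 0.1014]
mid 69 [0.489  0.1663 0.1504] [0.4567 0.1085] [0.094 0.157 0.891] barrel 128 [0.4958 0.1765]
far 69 [0.4989 0.2552 0.1504] [0.462 0.156] [0.105 0.252 0.891] barrel 135 [0.5066 0.2729]
pad 396 ((510.982421875, -89.31486511230469), (56.71051025390625, 308.22723388671875), 29.9783935546875) 0.06975155481645572 [ 0.56794685 -0.18826622  0.07418006]
holder 4257 ((517.7176513671875, -111.175537109375), (199.5677032470703, 294.66448974609375), 3.382737636566162) 0.06898115208200756 [ 0.51101445 -0.18666538  0.07239213]
plate ((520.7108154296875, 183.10626220703125), (150.46051025390625, 270.9419250488281), 3.8822691440582275)
```

View pics/crop1.png

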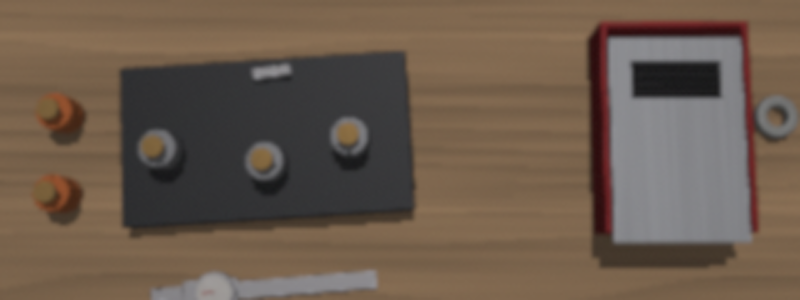

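The crop confirms three grey barrels with brass heads on the block, at crop (348,135), (264,160) and (155,148). The decoys are orange and off the block. The black pad is at crop (676,79). Some depth pixels have no reading, so I'm filtering those out.

```bash
python3 - <<'E'
from h import *
s=load('top');P=cloud(s);c=s['color'].astype(int);ok=(s['z_map']>0)&(P[...,2]<.12)
mm=lambda t:(t[:,:2].max(0)+t[:,:2].min(0))/2
for n,(u,v) in dict(near=(249,225),mid=(215,235),far=(174,230)).items():
    K=np.zeros_like(ok);K[v-14:v+15,u-14:u+15]=1
    t=P[K&ok&(P[...,2]>.078)];b=P[K&ok&(P[...,2]>.064)&(P[...,2]<.074)]
    print(n,len(t),t.mean(0).round(4),mm(t).round(4),np.ptp(t,axis=0).round(3),'barrel',len(b),mm(b).round(4),np.ptp(b,axis=0).round(3),b.mean(0).round(3))
for n,m,k in (('pad',c.sum(2)<130,(190,215,355,404)),('cover+holder',P[...,2]>.06,(172,280,342,416))):
    K=np.zeros_like(ok);K[k[0]:k[1],k[2]:k[3]]=1
    W=P[m&K&ok&(P[...,2]>.055)];print(n,len(W),cv2.minAreaRect((W[:,:2]*1000).astype(np.float32)),W.mean(0).round(4),np.median(W[:,2]))
E
```

```text
near 65 [0.5176 0.102  0.086 ] [0.5172 0.1023] [0.018 0.018 0.008] barrel 115 [0.5171 0.1014] [0.031 0.031 0.01 ] [0.516 0.101 0.07 ]
mid 64 [0.4952 0.177  0.0862] [0.495 0.177] [0.018 0.02  0.009] barrel 124 [0.4958 0.1769] [0.034 0.032 0.009] [0.494 0.175 0.07 ]
far 64 [0.5059 0.2728 0.0861] [0.5057 0.2729] [0.018 0.018 0.009] barrel 123 [0.5066 0.2729] [0.034 0.032 0.009] [0.505 0.27  0.07 ]
pad 394 ((568.8856201171875, -189.65838623046875), (73.39222717285156, 26.147830963134766), 89.86724090576172) [ 0.5688 -0.1894  0.0696] 0.06973783744551715
cover+holder 5193 ((524.6133422851562, -190.87722778320312), (198.00547790527344, 135.3258819580078), 0.24068988859653473) [ 0.52   -0.1903  0.069 ] 0.06909626749879956
```

```bash
python3 -m crank '[[1,[0,0,0],[0,0,8.5]],[1,[0,0,0],[0,0,8.5]],[1,[0,0,0],[0,0,8.5]],[1,[0,0,0],[0,0,0.4]]]'
```

```text
time: 0.5
tool_pos: [0.24, -0.4945, 0.2048]
ee_rot: [-3.14, 0.0, -0.0]
wrist_force: [-0.2, 0.4, 0.3]
width: 0.0653
finger_force: 0.0
```

```bash
python3 -m crank '[[1,[0.033,-0.03,0],[0,0,0]],[1,[0.033,-0.03,0],[0,0,0]],[1,[0.033,-0.03,0],[0,0,0]],[1,[0.033,-0.03,0],[0,0,0]],[1,[0.033,-0.03,0],[0,0,0]],[1,[0.033,-0.03,0],[0,0,0]],[1,[0.033,-0.03,0],[0,0,0]],[1,[0.033,-0.03,0],[0,0,0]]]'; python3 -m crank '[[1,[0.033,-0.03,0.02],[0,0,0]],[1,[0.032,-0.035,0.02],[0,0,0]],[1,[0,0,0.04],[0,0,0]],[1,[0,0,0],[0,0,0]],[1,[0,0,0],[0,0,0]]]'
```

```text
time: 1.3
tool_pos: [0.5052, -0.2534, 0.2052]
ee_rot: [-3.142, 0.0, 0.003]
wrist_force: [0.2, -0.6, -1.0]
width: 0.002
finger_force: 0.0
time: 1.8
tool_pos: [0.5674, -0.1908, 0.1252]
ee_rot: [-3.141, 0.003, 0.001]
wrist_force: [0.2, -0.6, 0.5]
width: 0.0005
finger_force: 0.0
```

```bash
python3 -m crank '[[1,[0,0,0.03],[0,0,0]],[1,[0,0,0.018],[0,0,0]],[1,[0,0,0.003],[0,0,0]],[1,[0,0,0.003],[0,0,0]],[1,[0,0,0],[0,0,0]],[1,[0,0,0],[0,0,0]]]'
```

```text
time: 2.4
tool_pos: [0.5692, -0.1917, 0.0741]
ee_rot: [3.14, -0.003, -0.001]
wrist_force: [0.7, 0.4, -0.0]
width: 0.0006
finger_force: 0.0
```

```bash
python3 -m crank '[[1,[0,0,0.002],[0,0,0]],[1,[0,0,0.001],[0,0,0]],[1,[0,0,0],[0,0,0]]]';python3 -m crank '[[1,[0,0,0.001],[0,0,0]],[1,[0,0,0],[0,0,0]]]'; python3 -m crank '[[1,[0,0,0.001],[0,0,0]],[1,[0,0,0],[0,0,0]]]'
```

```text
time: 2.7
tool_pos: [0.5687, -0.1911, 0.0698]
ee_rot: [3.141, -0.001, -0.0]
wrist_force: [-0.5, 0.3, 2.5]
width: 0.0005
finger_force: 1.3
time: 2.9
tool_pos: [0.5691, -0.1911, 0.0698]
ee_rot: [3.141, -0.002, -0.0]
wrist_force: [-0.9, 0.4, 5.8]
width: 0.0003
finger_force: 2.9
time: 3.1
tool_pos: [0.5697, -0.1911, 0.0697]
ee_rot: [3.14, -0.004, 0.0]
wrist_force: [-0.7, 0.5, 8.0]
width: 0.0006
finger_force: 4.1
```

Contact at z ≈ 0.070, with about 8 N pressing down. Pulling now.

```bash
python3 -m crank '[[1,[-0.005,0,0],[0,0,0]],[1,[-0.01,0,0],[0,0,0]],[1,[-0.012,0,0],[0,0,0]],[1,[-0.012,0,0],[0,0,0]],[1,[0,0,0],[0,0,0]]]'; python3 -m crank '[[1,[-0.01,0,0],[0,0,0]],[1,[-0.01,0,0],[0,0,0]],[1,[-0.01,0,0],[0,0,0]],[1,[-0.008,0,0],[0,0,0]],[1,[-0.005,0,0],[0,0,0]],[1,[-0.004,0,0],[0,0,0]],[1,[0,0,0],[0,0,0]],[1,[0,0,0],[0,0,0]]]'
```

```text
time: 3.6
tool_pos: [0.5298, -0.1913, 0.0697]
ee_rot: [3.14, -0.004, -0.0]
wrist_force: [-1.1, 1.2, 7.6]
width: 0.0004
finger_force: 4.0
time: 4.4
tool_pos: [0.4849, -0.1916, 0.0697]
ee_rot: [3.139, -0.007, -0.0]
wrist_force: [2.6, -0.1, 5.9]
width: 0.0006
finger_force: 3.3
```

```bash
python3 -m crank '[[1,[0,0,-0.02],[0,0,0]],[1,[0,0,-0.04],[0,0,0]],[1,[0,0,-0.04],[0,0,0]],[1,[0,-0.04,-0.03],[0,0,0]],[1,[0,-0.05,0],[0,0,0]],[1,[0,-0.05,0],[0,0,0]],[1,[0,-0.05,0],[0,0,0]],[1,[0.03,-0.04,0],[0,0,0]]]'
python3 - <<'E'
from h import *
s=snap('top','top2.png');P=cloud(s);c=s['color'].astype(int);ok=(s['z_map']>0)
K=np.zeros_like(ok);K[172:280,342:416]=1
W=P[K&ok&(P[...,2]<.03)&(P[...,2]>0)&(P[...,0]>.5)&(P[...,1]<-.13)&(P[...,1]>-.25)&(P[...,0]<.61)]
print('floor',len(W),cv2.minAreaRect((W[:,:2]*1000).astype(np.float32)),np.median(W[:,2]))
K[230:]=0
m=K&ok&(c[...,0]>c[...,1]*2)&(P[...,2]>.062)&(P[...,2]<.09);W=P[m];print('red rim',len(W),W.min(0),W.max(0))
E
```

```text
time: 5.2
tool_pos: [0.51, 0.0416, 0.1974]
ee_rot: [3.142, 0.001, 0.001]
wrist_force: [0.9, -1.0, 0.8]
width: 0.0009
finger_force: 0.0
floor 1195 ((563.4354248046875, -195.28749084472656), (93.88953399658203, 109.74386596679688), 0.6942424178123474) 0.0068346396384398635
red rim 422 [ 0.5067382  -0.25519347  0.06201215] [ 0.62132141 -0.12321387  0.07410148]
```

View pics/top2.png

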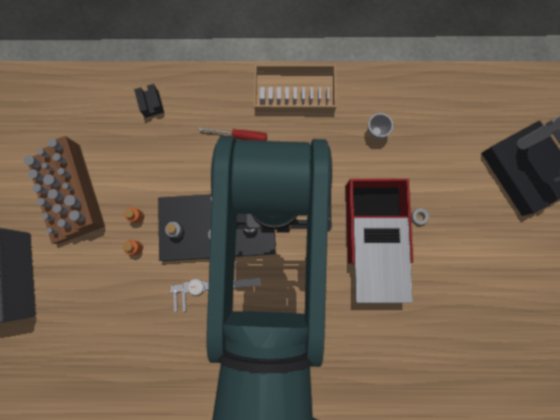

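The top view shows the cover fully drawn, with the pad now at (382,236) and the pocket open at (380,200). Next is the nearest stop, at (0.5175, 0.102).

```bash
python3 -m crank '[[1,[0.004,-0.032,0],[0,0,0]],[1,[0,-0.032,0.03],[0,0,0]],[1,[0,0,0.04],[0,0,0]],[1,[0,0,0.025],[0,0,0]],[1,[0,0,0.005],[0,0,0]],[1,[0,0,0],[0,0,0]],[1,[0,0,0],[0,0,0]]]'
```

```text
time: 5.95
tool_pos: [0.5176, 0.1029, 0.0988]
ee_rot: [-3.141, -0.003, -0.001]
wrist_force: [-0.2, -0.7, 0.4]
width: 0.0002
finger_force: 0.0
```

```bash
python3 -m crank '[[1,[0,0,0.008],[0,0,0]],[1,[0,0,0.004],[0,0,0]],[1,[0,0,0.002],[0,0,0]],[1,[0,0,0],[0,0,0]],[1,[0,0,0],[0,0,0]]]'; python3 -m crank '[[1,[0,0,0.002],[0,0,0]],[1,[0,0,0.002],[0,0,0]],[1,[0,0,0],[0,0,0]],[1,[0,0,0],[0,0,0]]]'
```

```text
time: 6.45
tool_pos: [0.5172, 0.103, 0.0847]
ee_rot: [3.141, -0.003, -0.0]
wrist_force: [-0.8, 0.2, 4.8]
width: 0.0003
finger_force: 2.7
time: 6.85
tool_pos: [0.5174, 0.103, 0.0816]
ee_rot: [3.141, -0.003, -0.0]
wrist_force: [-1.7, -0.0, 8.5]
width: 0.0006
finger_force: 4.3
```

```bash
python3 -m crank '[[1,[0,0,0.002],[0,0,0]],[1,[0,0,0.002],[0,0,0]],[1,[0,0,0],[0,0,0]],[1,[0,0,0],[0,0,0]],[1,[0,0,0],[0,0,0]]]'
```

```text
time: 7.35
tool_pos: [0.5175, 0.103, 0.0785]
ee_rot: [3.141, -0.004, -0.0]
wrist_force: [-3.7, -0.7, 11.5]
width: 0.0003
finger_force: 5.8
```

Sound (11.5 N at about 7.5 mm). On to the middle one.

```bash
python3 -m crank '[[1,[0,0,-0.015],[0,0,0]],[1,[0,0,-0.015],[0,0,0]],[1,[-0.011,-0.037,0],[0,0,0]],[1,[-0.0115,-0.037,0],[0,0,0]],[1,[0,0,0.008],[0,0,0]],[1,[0,0,0],[0,0,0]],[1,[0,0,0],[0,0,0]]]'
```

```text
time: 8.05
tool_pos: [0.4937, 0.1763, 0.0965]
ee_rot: [3.141, 0.001, -0.001]
wrist_force: [0.2, -0.2, 0.9]
width: 0.0007
finger_force: 0.0
```

```bash
python3 -m crank '[[1,[0,0,0.008],[0,0,0]],[1,[0,0,0.004],[0,0,0]],[1,[0,0,0.002],[0,0,0]],[1,[0,0,0],[0,0,0]],[1,[0,0,0],[0,0,0]]]'
```

```text
time: 8.55
tool_pos: [0.4942, 0.1767, 0.0834]
ee_rot: [3.141, -0.001, -0.001]
wrist_force: [-0.8, -1.0, 2.9]
width: 0.0005
finger_force: 1.1
```

```bash
python3 -m crank '[[1,[0,0,0.002],[0,0,0]],[1,[0,0,0.002],[0,0,0]],[1,[0,0,0.001],[0,0,0]],[1,[0,0,0],[0,0,0]],[1,[0,0,0],[0,0,0]],[1,[0,0,0],[0,0,0]]]'
```

```text
time: 9.15
tool_pos: [0.4941, 0.1771, 0.0783]
ee_rot: [3.141, -0.001, -0.0]
wrist_force: [-0.2, -2.2, 3.1]
width: 0.0004
finger_force: 1.7
```

The middle stop is weak (about 3.3 N at 7.7 mm). Pressing the far one.

```bash
python3 -m crank '[[1,[0,0,-0.015],[0,0,0]],[1,[0,0,-0.015],[0,0,0]],[1,[0.006,-0.048,0],[0,0,0]],[1,[0.006,-0.048,0],[0,0,0]],[1,[0,0,0.01],[0,0,0]],[1,[0,0,0],[0,0,0]],[1,[0,0,0],[0,0,0]]]'
```

```text
time: 9.85
tool_pos: [0.5049, 0.2723, 0.0966]
ee_rot: [3.14, 0.003, -0.0]
wrist_force: [-0.0, -0.4, 0.1]
width: 0.0004
finger_force: 0.0
```

```bash
python3 -m crank '[[1,[0,0,0.008],[0,0,0]],[1,[0,0,0.004],[0,0,0]],[1,[0,0,0.003],[0,0,0]],[1,[0,0,0.003],[0,0,0]],[1,[0,0,0.002],[0,0,0]],[1,[0,0,0],[0,0,0]],[1,[0,0,0],[0,0,0]],[1,[0,0,0],[0,0,0]]]'
```

```text
time: 10.65
tool_pos: [0.5065, 0.2725, 0.0807]
ee_rot: [-3.141, -0.002, -0.001]
wrist_force: [-3.0, -1.6, 9.9]
width: 0.0006
finger_force: 4.8
```

```bash
python3 -m crank '[[1,[0,0,0.002],[0,0,0]],[1,[0,0,0.001],[0,0,0]],[1,[0,0,0],[0,0,0]],[1,[0,0,0],[0,0,0]],[1,[0,0,0],[0,0,0]]]'; python3 -m crank '[[1,[0,0,-0.02],[0,0,0]],[1,[0,0,-0.04],[0,0,0]],[1,[0,0,-0.04],[0,0,0]],[0.3,[-0.006,0.047,0],[0,0,0]],[0.3,[-0.006,0.048,0],[0,0,0]],[0.3,[0,0,0],[0,0,0]],[0.3,[0,0,0],[0,0,0]],[0.3,[0,0,0],[0,0,0]]]'
python3 - <<'E'
from h import *
s=snap('wrist','w1.png');P=cloud(s)
o=robot.get_obs();print(o['tool_pos'])
m=(s['z_map']>0)&(P[...,2]>.078)&(P[...,2]<.095)&(abs(P[...,0]-.495)<.03)&(abs(P[...,1]-.177)<.03)
b=(s['z_map']>0)&(P[...,2]>.064)&(P[...,2]<.074)&(abs(P[...,0]-.495)<.03)&(abs(P[...,1]-.177)<.03)
for k in (m,b):
  t=P[k];print(len(t),t.min(0),t.max(0)) if len(t) else print(0)
E
```

```text
time: 11.15
tool_pos: [0.5066, 0.2725, 0.0784]
ee_rot: [-3.141, -0.003, -0.001]
wrist_force: [-2.6, -2.2, 11.6]
width: 0.0005
finger_force: 6.0
time: 11.95
tool_pos: [0.4939, 0.1787, 0.1748]
ee_rot: [-3.141, 0.0, -0.0]
wrist_force: [-0.6, 0.3, -0.3]
width: 0.0371
finger_force: 0.0
[0.4938663  0.17895995 0.17471664]
336 [0.48643382 0.16884886 0.08108845] [0.50593492 0.18785886 0.08751486]
554 [0.47966471 0.16216645 0.06436027] [0.5132243  0.19545083 0.07135194]
```

View pics/w1.png

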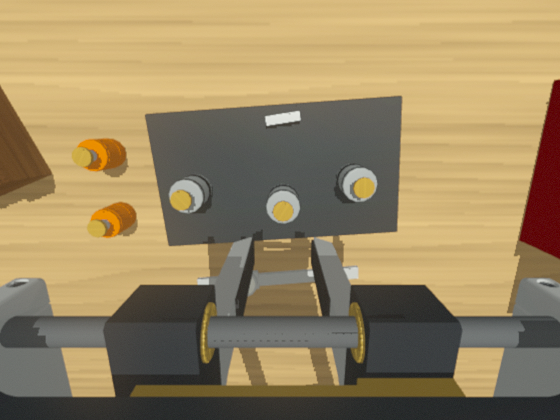

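All three stops are upright: weak (283,208), near (360,185), far (188,193). The weak stop's centre is at (0.496, 0.178). Descending to the barrel with the fingers about 66 mm apart.

```bash
python3 -m crank '[[0.3,[0.002,0,0.02],[0,0,0]],[0.3,[0,0,0],[0,0,0]],[0.3,[0,0,0.03],[0,0,0]],[0.3,[0,0,0.03],[0,0,0]],[0.3,[0,0,0.03],[0,0,0]],[0.3,[0,0,0.02],[0,0,0]],[0.3,[0,0,0.008],[0,0,0]],[0.3,[0,0,0],[0,0,0]]]'; python3 -m crank '[[0.5,[0,0,0],[0,0,0]],[0.5,[0,0,0],[0,0,0]]]'
```

```text
time: 12.8
tool_pos: [0.4951, 0.1785, 0.036]
ee_rot: [3.141, 0.003, 0.001]
wrist_force: [-1.2, 0.0, -0.4]
width: 0.066
finger_force: 0.0
time: 13.0
tool_pos: [0.4972, 0.1786, 0.0388]
ee_rot: [-3.141, -0.003, 0.0]
wrist_force: [-0.1, 0.1, -0.2]
width: 0.0531
finger_force: 0.0
```

Close, then lift.

```bash
python3 -m crank '[[0.6,[0,0,0],[0,0,0]],[0.7,[0,0,0],[0,0,0]],[1,[0,0,0],[0,0,0]],[1,[0,0,0],[0,0,0]],[1,[0,0,0],[0,0,0]],[1,[0,0,0],[0,0,0]]]'; python3 -m crank '[[1,[0,0,-0.01],[0,0,0]],[1,[0,0,-0.025],[0,0,0]],[1,[0,0,-0.04],[0,0,0]],[1,[0,0,-0.04],[0,0,0]],[1,[0,0,-0.04],[0,0,0]],[1,[0,0,0],[0,0,0]]]'
```

```text
time: 13.6
tool_pos: [0.4963, 0.1782, 0.0378]
ee_rot: [-3.141, -0.001, -0.0]
wrist_force: [-0.7, -0.3, 5.6]
width: 0.0332
finger_force: 30.0
time: 14.2
tool_pos: [0.4989, 0.1788, 0.199]
ee_rot: [-3.139, -0.012, -0.0]
wrist_force: [0.9, -0.0, -1.1]
width: 0.0335
finger_force: 30.0
```

Held (33.5 mm, 30 N). Carrying it over the pocket at (0.575, -0.190).

```bash
python3 -m crank '[[1,[0.005,0.02,0],[0,0,0]],[1,[0.01,0.045,0],[0,0,0]],[1,[0.01,0.045,0],[0,0,0]],[1,[0.01,0.045,0],[0,0,0]],[1,[0.01,0.045,0],[0,0,0]],[1,[0.01,0.045,0],[0,0,0]],[1,[0.01,0.045,0],[0,0,0]],[1,[0.01,0.04,0],[0,0,0]]]';  python3 -m crank '[[1,[0.004,0.025,0],[0,0,0]],[1,[0,0.0135,0],[0,0,0]],[1,[0,0,0],[0,0,0]],[1,[0,0,0],[0,0,0]],[1,[0,0,0],[0,0,0]]]'
python3 - <<'E'
from h import *
s=snap('wrist','w2.png');snap('scene','sc2.png');P=cloud(s);c=s['color'].astype(int)
m=(s['z_map']>0)&(c[...,0]>c[...,1]*2)&(P[...,2]>.066)&(P[...,2]<.075);W=P[m]
print(len(W),W.min(0),W.max(0))
E
```

```text
time: 15.0
tool_pos: [0.5699, -0.1539, 0.1897]
ee_rot: [-3.141, 0.004, -0.001]
wrist_force: [-0.7, 0.8, -1.3]
width: 0.0333
finger_force: 30.0
time: 15.5
tool_pos: [0.5747, -0.1887, 0.192]
ee_rot: [-3.141, 0.0, 0.002]
wrist_force: [0.5, 0.4, -1.3]
width: 0.0334
finger_force: 30.0
1905 [ 0.49794477 -0.25601826  0.06601823] [ 0.62439381 -0.12241742  0.07225075]
```

View pics/w2.png

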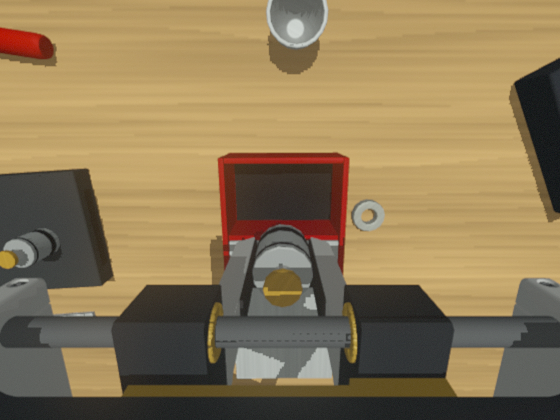

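The stop is held upright at (283,270). The pocket is clear at (283,190) and is centred at about (0.577, -0.189). Lowering.

```bash
python3 -m crank '[[1,[0.002,0,0.03],[0,0,0]],[1,[0,0,0.035],[0,0,0]],[1,[0,0,0.035],[0,0,0]],[1,[0,0,0.035],[0,0,0]],[1,[0,0,0.02],[0,0,0]],[1,[0,0,0.01],[0,0,0]],[1,[0,0,0],[0,0,0]],[1,[0,0,0],[0,0,0]]]'
```

```text
time: 16.4
tool_pos: [0.5778, -0.1904, 0.0286]
ee_rot: [3.141, -0.002, 0.0]
wrist_force: [-0.0, -0.1, -2.1]
width: 0.0332
finger_force: 30.0
```

```bash
python3 -m crank '[[1,[0,0,0.006],[0,0,0]],[1,[0,0,0.003],[0,0,0]],[1,[0,0,0.002],[0,0,0]],[1,[0,0,0],[0,0,0]],[1,[0,0,0],[0,0,0]]]'; python3 -m crank '[[1,[0,0,0.001],[0,0,0]],[1,[0,0,0.001],[0,0,0]],[1,[0,0,0],[0,0,0]],[1,[0,0,0],[0,0,0]]]'
```

```text
time: 16.9
tool_pos: [0.5768, -0.1905, 0.0161]
ee_rot: [3.141, -0.0, -0.0]
wrist_force: [-0.0, -0.3, -1.9]
width: 0.0333
finger_force: 30.0
time: 17.3
tool_pos: [0.5767, -0.1904, 0.014]
ee_rot: [3.142, 0.0, -0.0]
wrist_force: [-0.0, 0.6, -2.4]
width: 0.033
finger_force: 30.0
```

```bash
python3 -m crank '[[1,[0,0,0.001],[0,0,0]],[1,[0,0,0],[0,0,0]]]'; python3 -m crank '[[1,[0,0,0.001],[0,0,0]],[1,[0,0,0],[0,0,0]]]'; python3 -m crank '[[1,[0,0,0.001],[0,0,0]],[1,[0,0,0],[0,0,0]]]'
```

```text
time: 17.5
tool_pos: [0.5769, -0.1905, 0.0138]
ee_rot: [3.141, -0.0, -0.0]
wrist_force: [-2.6, 0.9, 2.2]
width: 0.0333
finger_force: 30.0
time: 17.7
tool_pos: [0.5769, -0.1905, 0.0138]
ee_rot: [3.141, -0.001, -0.0]
wrist_force: [-3.7, 1.9, 6.5]
width: 0.0333
finger_force: 30.0
time: 17.9
tool_pos: [0.5769, -0.1905, 0.0138]
ee_rot: [3.141, -0.001, -0.0]
wrist_force: [-5.1, 1.7, 10.6]
width: 0.0334
finger_force: 30.0
```

It's on the floor. Easing off, releasing with a small opening, then lifting straight out.

```bash
python3 -m crank '[[1,[0,0,-0.002],[0,0,0]],[1,[0,0,0],[0,0,0]],[0.55,[0,0,0],[0,0,0]],[0.5,[0,0,0],[0,0,0]],[0.4,[0,0,0],[0,0,0]],[0.4,[0,0,0],[0,0,0]],[0.4,[0,0,0],[0,0,0]],[0.4,[0,0,0],[0,0,0]]]'; python3 -m crank '[[0.4,[0,0,-0.015],[0,0,0]],[0.4,[0,0,-0.025],[0,0,0]],[0.4,[0,0,-0.04],[0,0,0]],[0.4,[0,0,-0.04],[0,0,0]],[0.4,[0,0,-0.04],[0,0,0]],[0.4,[-0.03,0,-0.03],[0,0,0]],[0.4,[-0.04,0,0],[0,0,0]],[0.4,[-0.04,0,0],[0,0,0]]]'; python3 -m crank '[[0.4,[-0.045,0,0],[0,0,0]],[0.4,[-0.045,0,0],[0,0,0]],[0.4,[0,0,0],[0,0,0]],[0.4,[0,0,0],[0,0,0]]]'
python3 - <<'E'
from h import *
snap('wrist','w3.png');s=snap('scene','sc3.png');s=snap('top','t3.png');P=cloud(s)
m=(s['z_map']>0)&(P[...,2]>.04)&(P[...,2]<.066)&(abs(P[...,0]-.577)<.032)&(abs(P[...,1]+.19)<.05);t=P[m]
print(len(t),t.min(0),t.max(0)) if len(t) else print(0)
E
```

```text
time: 18.7
tool_pos: [0.5768, -0.1904, 0.0129]
ee_rot: [3.142, 0.0, -0.0]
wrist_force: [0.6, -0.2, -0.2]
width: 0.0561
finger_force: 0.0
time: 19.5
tool_pos: [0.4666, -0.1907, 0.2062]
ee_rot: [3.139, -0.004, 0.0]
wrist_force: [-0.7, -0.6, -0.0]
width: 0.0563
finger_force: 0.0
time: 19.9
tool_pos: [0.3767, -0.1905, 0.2046]
ee_rot: [3.14, -0.003, -0.001]
wrist_force: [-0.2, 0.6, 0.5]
width: 0.0564
finger_force: 0.0
170 [ 0.55990727 -0.20721077  0.04048636] [ 0.59321221 -0.17505196  0.06503982]
```

View pics/w3.png

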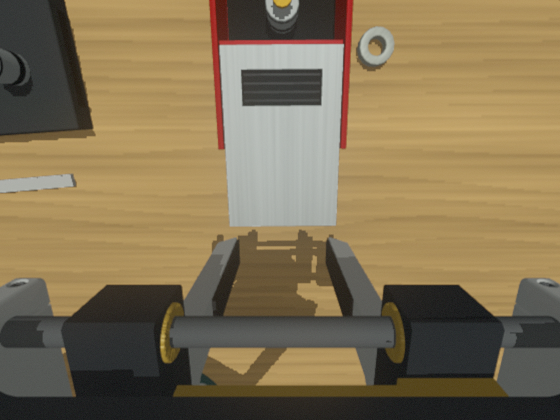

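View pics/sc3.png

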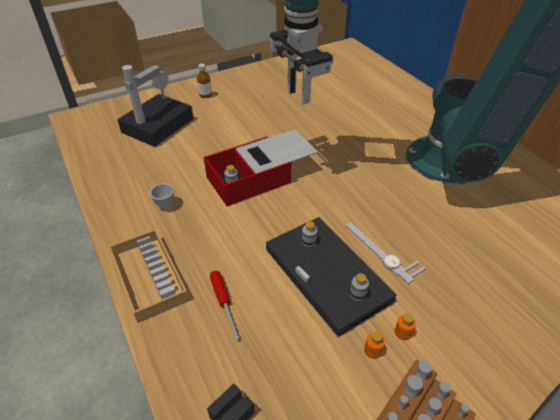

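The weak stop stands upright in the pocket (wrist (282,8), scene (231,174)) at (0.577, -0.191). The cover is open, the two sound stops stand on the block at scene (310,233) and (360,286), and nothing else has moved.

```bash
python3 -c "
from bench import robot
print(robot.close_job())"
```

```text
the job is handed in; nothing more can be done
None
```

I opened the cover fully and pressed the stops in order from nearest to farthest. The middle one was weak (about 3 N, against about 11.5 N for the other two), and it now stands upright in the pocket with the cover open. The two sound stops are still on the block and nothing else moved. The job is handed in at about 20 s, but `close_job()` gave no verdict.

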